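# Tip the chopping board down onto its mat

### The arm

A 7-joint arm with a two-finger parallel gripper is mounted at the origin on the work surface. World frame = base frame: x ahead of the robot, y to its left, z up, the work surface at z = 0. Lengths are in m, angles in rad, forces in N, time in s.
With the tool pointing down it reaches from about 0.4 to 0.85 m from the base axis. Payload 4.5 kg.
Tool frame: the origin (TCP) lies at the very end of the fingers, on their centre line; the grasp point (between the pads) lies 19 mm behind it; z points along the fingers, y is the direction in which the jaws open and shut (so a half turn about z gives the same grasp; the last joint's range is limited). The gripper opens to 88 mm and grips with 3 to 60 N. Pads are 18 mm wide; open, the fingers measure 123 mm over their backs; the gripper's body (75 mm by 187 mm) begins 45 mm behind the grasp point.
Start: joints at [1.278, 0.689, -0.195, 1.565, 0.157, 0.902, -0.215], TCP at [0.201, -0.592, 0.239] pointing down, gripper open.
Joint ranges: [-3.01, 3.01], [-0.46, 2.08], [-1.47, 1.51], [0.13, 2.56], [-1, 4.14], [0.04, 2.09], [-2.66, 2.66]. Speed limits (rad/s): [2.57, 2.57, 3.14, 3.14, 3.14, 3.14, 3.14].

### API

Orientations are given as a unit quaternion [x, y, z, w].
In Python, from plant import telemetry, imaging, r gives the robot as it stands.
- The arm moves only by the shell command python3 -m creep 'ROWS' [FORCE]. ROWS is JSON, a list of rows, each a list of 5 numbers: the closure in counts, from 0 (fully open) to 255 (shut), then the shift along the tool's x, y, z in m, then the turn about the tool's z in degrees. In form: [[fingers, x, y, z, yaw], ...]. A call has 1 to 10 rows; each row is the pose to reach, as a shift and turn from the pose commanded when the call began, along the tool's axes at that moment; what a row does not reach only later rows make up. A row lasts 1/8 s, in which the tool goes at most 62.5 mm and 10.7 degrees, less where a joint would pass 70% of its speed; a pose out of reach is approached as far as the arm can. A call with a gripper value outside its range is refused whole. The fingers move at their own pace and stop on an object; FORCE is the grip in N (left out, the last holds). Time passes only in rows, so rows that repeat a pose let the fingers close. It gives the time, the measured TCP pose, the force and the opening at its end, in the units of the state.
- telemetry.get_state(): the state, without advancing time (a new reading comes with each control period).
- imaging.snapshot(name): name is "side" or "top"; returns a dict with "image" (384x512x3 uint8, blue, green, red), "camera_matrix" (3x3 intrinsics, pixels), "distortion" ([k1, k2, p1, p2, k3] as OpenCV has them; the pictures are not rectified), "R" (3x3) and "t" (3): a world point X has camera coordinates R X + t. Camera axes: x right, y down, z forward; pixel columns grow to the right and rows downward; lengths in m; the calibration is good to about 2 mm. A picture is of the moment at which its call begins. There is no depth.
- r.finish_job(): hands the job in, once; it reports no verdict.
Trained networks look in a picture, given as the dict that the camera call returned (one of the last four; its "shot" number tells which), for a name from the list of things; names that differ only in an ending like _2 or _b are one class to them, and where a whole thing is asked for, a point or a joint stands for the part that bears it (a point fixed in the world has none). Each returns a list of dicts, best first, with "score" (0 to 1); they miss things now and then, are a little off and sometimes report something else, mostly with a low value. They report only what shows in the picture. A call takes as long as a camera call. They do not tell look-alikes from the thing itself.
- imaging.boxes_of(picture, target): "rect" ([left, top, right, bottom] in pixels, round what is visible of it).
- imaging.trace(picture, target): "pixels" (384x512 bool, what is visible of it) and "rect" ([left, top, right, bottom] in pixels, round what is visible of it).
- imaging.place_of(picture, target): "location" ([row, column] in pixels: a listed point, or the origin of a listed thing).
The state is a dict: "clock": time; "q": joint angles; "qd": joint speeds; "joint_torque": joint torques, N m; "tool_pos": TCP position; "eef_rot": TCP orientation; "contact_force": force on the tool from outside, world axes, zero at the start; "moment": the same for the moment, N m; "opening": opening from 0.0 (shut) to 1.0 (fully open).
Only numpy, scipy, OpenCV 4.12 (cv2) and the standard library are available. Lean on these libraries where they do the work, as an engineer would, in place of code of your own. Each camera call takes 0.05 s, during which the arm holds its last target.

### The job

The chopping board has been stood on its long edge to dry, a little way back from its rubber mat. Without gripping or lifting it, push it gently with the fingers so that it tips over onto the mat and ends up lying flat and square on the mat, overhanging it by less than a finger's width (20 mm) on every side; slide it along the counter as far as that needs, before or after it goes down, but it must come down with its middle over the mat. Leave the jar, measuring cup and whistle where they are.

Things in the scene. Friction and masses are not known exactly. Their poses are not given: they have to be found in the camera images.
- board: Loose striped wooden chopping board, 190 x 140 x 40 mm, 0.65 kg. Starts upright on a long narrow edge, parallel within 4 deg to the mat's -x side, 30-55 mm short of it. Origin: its middle (70 mm up; 22 mm when down). Axes: x thickness, at first level towards the mat, when down pointing down; y length; z height. Pushed less than 20 mm up it slides upright; near its top it tips, past balance at 16 deg.
- board_foot (a point): Middle of the board's lower edge on the side of the mat, on the counter at the start: the edge that it tips over. Axes as the board's. Tipped where it stands, the board lands with its middle about 70 mm ahead of this edge, which at the start is too far back on the mat; with this edge along the mat's -x side it lands well.
- mat: Thin flat dark rubber mat, 150 mm along its x, 200 mm along its y, 2 mm thick, square-edged, clinging to the counter so that it does not move. Origin: centre of its underside, on the counter. Axes: x along its short side, pointing away from where the board first stands (beyond the -x side; it is to come down towards +x); y along its long side; z up.
- whistle: Steel cooker whistle (weight valve) with a black cap, loose, 32 mm in diameter, 50 mm tall, standing upright off a short side of the mat or beyond its +x side. Origin: centre of its foot. To be left alone.
- measuring_cup: Blue plastic measuring cup, loose, 88 mm across the rim, 92 mm tall, with a handle reaching 70 mm from its axis on its own +y side, standing upright off a short side of the mat or beyond its +x side. Origin: centre of its foot. To be left alone.
- pickle_jar: Ceramic pickle jar with lid, white with a brown shoulder, loose, 92 mm in diameter, 136 mm tall, standing upright off a short side of the mat or beyond its +x side. Origin: centre of its foot. To be left alone.
Not all that is in view belongs to the job. Several things have the shape of the mat; the one meant has the colours described above.

How it is judged:
At the end, for the whole second after the job is handed in: The board lies flat at rest (within 7 degrees) on the mat, the face that looked to the mat down, its middle within 25 mm of the mat's middle along each side of the mat, its long side within 11 degrees of the mat's long side (angle between board's own x axis and vertical above 3.02 rad and height (world z) of board below 0.03 m and x of board in the frame of mat between -0.025 and 0.025 m and y of board in the frame of mat between -0.025 and 0.025 m and angle between the y axis of board and the y axis of mat, either way round below 0.2 rad and linear speed of board below 0.01 m/s); the robot touches nothing.
It fails at once if the board is lifted off the counter (its middle higher than tipping over its edge brings it) (height (world z) of board above 0.085 m or (angle between board's own z axis and vertical above 0.8 rad and height (world z) of board above 0.075 m) or (angle between board's own z axis and vertical above 1.3 rad and height (world z) of board above 0.055 m)).
It fails at once if the board comes down off the mat: flat or nearly, with its middle not over the mat (angle between board's own z axis and vertical above 1.4 rad and (x of board in the frame of mat below -0.08 m or x of board in the frame of mat above 0.08 m or y of board in the frame of mat above 0.1 m or y of board in the frame of mat below -0.1 m)).
It fails at once if the board is gripped or rammed (more than 30 N between the fingers and the board) (contact force between the fingers and board above 30 N).
It fails at once if the jar, measuring cup or whistle is moved more than 12 mm (distance of any of whistle, measuring_cup, pickle_jar from where it was at the start of the episode above 0.012 m).
It also fails if it takes over 58 s, if anything falls off the work surface, if the arm or the gripper's body presses on something with over 40 N, if the wrist force passes 120 N, or if a joint passes its speed limit or range.

## Working session

There is one attempt and no reset: what is moved stays moved. The work goes in short steps, Python scripts to look and compute and a shell command to move; the robot and the scene stay as the last step left them, time stands still between calls to the robot, and variables do not carry over. Pictures are saved under pics/ and viewed, and the job is handed in when it is done.

```bash
ls; mkdir -p pics; python3 - <<'E'
from plant import telemetry, imaging, r
import cv2
s=telemetry.get_state(); print(s)
for n in ("side","top"):
    p=imaging.snapshot(n); cv2.imwrite(f"pics/{n}0.png",p["image"])
    print(n,p["camera_matrix"].tolist(),p["distortion"],p["R"],p["t"])
    for t in ("board","board_foot","mat","whistle","measuring_cup","pickle_jar"):
        print(t,[(d["location"],round(d["score"],2)) for d in imaging.place_of(p,t)],[(d["rect"],round(d["score"],2)) for d in imaging.boxes_of(p,t)])
E
```

```text
pics
{'clock': 0.0, 'q': array([ 1.27779356,  0.68999044, -0.19448258,  1.5663311 ,  0.15729849,
        0.9025073 , -0.21507375]), 'qd': array([-0.0004543 ,  0.00047186, -0.00123542, -0.00135718,  0.00031967,
        0.00082271, -0.00036517]), 'joint_torque': array([ 1.31958059e-04, -5.27563548e+01, -1.26680341e+00, -1.53425771e+01,
       -5.26506139e-02,  6.45919194e-03,  1.07069495e-04]), 'tool_pos': array([ 0.20036933, -0.59134507,  0.23790866]), 'eef_rot': array([ 9.86672426e-01,  1.62716536e-01, -2.25099737e-04, -8.95548435e-04]), 'contact_force': array([-0.19132705,  0.35113636,  0.25735456]), 'moment': array([-0.04651846, -0.02197303,  0.01343295]), 'opening': 1.0039399216112181}
side [[389.8082328427437, 0.0, 256.29577289634966], [0.0, 389.8082328427437, 194.21934788519508], [0.0, 0.0, 1.0]] [-0.11609095  0.          0.          0.          0.        ] [[-0.95897394 -0.28319296 -0.0130667 ]
 [-0.18658629  0.66519439 -0.72298132]
 [ 0.21343512 -0.69088217 -0.690744  ]] [0.50818809 0.18270563 0.80924954]
board [([193.2, 287.5], 0.96)] [([273.6, 147.0, 309.0, 244.7], 0.79)]
bo
[... 817 characters left out ...]
-0.1906452 ]
 [ 0.19072195 -0.00379124 -0.98163678]] [-0.05475216  0.55298121  1.46473641]
board [([208.5, 260.0], 0.59)] [([227.5, 188.6, 291.1, 227.7], 0.87)]
board_foot [([207.2, 250.7], 0.78), ([173.0, 241.9], 0.65)] [([225.3, 189.2, 292.6, 227.6], 0.72)]
mat [([249.7, 337.5], 0.93), ([128.9, 361.3], 0.7), ([168.3, 239.3], 0.55)] [([127.9, 222.3, 206.3, 287.0], 0.78), ([326.1, 98.9, 397.6, 159.5], 0.75), ([306.1, 219.5, 369.4, 275.5], 0.63), ([204.1, 139.5, 275.3, 206.2], 0.56)]
whistle [([193.0, 189.0], 0.47)] [([178.8, 187.0, 193.7, 199.5], 0.54)]
measuring_cup [([136.3, 219.0], 0.91)] [([204.9, 105.9, 238.9, 148.6], 0.71)]
pickle_jar [([159.6, 294.8], 0.73), ([132.3, 219.4], 0.41)] []
```

```bash
python3 - <<'E'
import cv2
for n in ("side","top"):
    im=cv2.imread(f"pics/{n}0.png")
    cv2.imwrite(f"pics/{n}0b.png",cv2.resize(im,(800,600),interpolation=cv2.INTER_CUBIC))
im=cv2.imread("pics/top0.png")[90:290,110:410]; cv2.imwrite("pics/topcrop.png",cv2.resize(im,None,fx=2.6,fy=2.6,interpolation=cv2.INTER_CUBIC))
E
```

```text
(no output)
```

View pics/side0b.png

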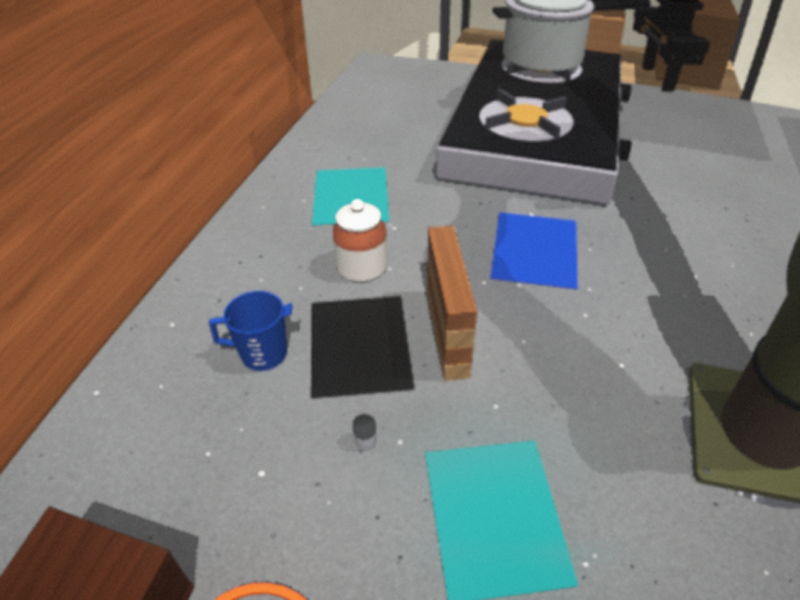

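View pics/topcrop.png

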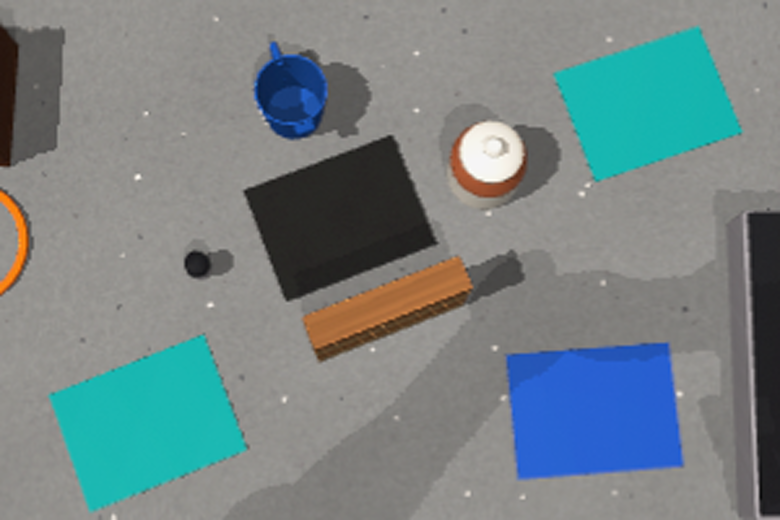

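The mat-shaped things in the top view are two teal ones (about 167,252 and 360,130), one blue (about 338,247) and one black (241,174). Only the black one is dark rubber, and the board stands right along one of its long sides. The enlarged crop confirms that it is the mat. The jar is at about (297,152), the cup at (221,125) and the whistle at (186,191).

```bash
cat > h.py <<'E'
import numpy as np, cv2
from plant import telemetry, imaging, r
def ray(p,pts,z):
    pts=np.array(pts,float).reshape(-1,1,2)
    u=cv2.undistortPoints(pts,p["camera_matrix"],np.array(p["distortion"],float)).reshape(-1,2)
    R=np.array(p["R"]);t=np.array(p["t"])
    C=-R.T@t; d=np.c_[u,np.ones(len(u))]@R
    return C+d*((z-C[2])/d[:,2])[:,None]
def proj(p,X):
    R=np.array(p["R"]);q,_=cv2.projectPoints(np.array(X,float),cv2.Rodrigues(R)[0],np.array(p["t"]),p["camera_matrix"],np.array(p["distortion"],float)); return q.reshape(-1,2)
E
python3 - <<'E'
from h import *
for n in ("top","side"):
    p=imaging.snapshot(n); im=p["image"]
    for d in imaging.trace(p,"mat"):
        m=d["pixels"]; col=im[m].mean(0)
        if col.max()>70: continue
        c=cv2.minAreaRect(np.argwhere(m)[:,::-1].astype(np.float32))
        # threshold refine
        print(n,"mat trace",col,d["rect"],cv2.boxPoints(c).tolist())
    b=im.max(2)<60
    k,l,st,ce=cv2.connectedComponentsWithStats(b.astype(np.uint8))
    for i in range(1,k):
        if 1500<st[i,4]<9000:
            cnt=max(cv2.findContours((l==i).astype(np.uint8),0,2)[0],key=len)
            hull=cv2.convexHull(cnt); ap=cv2.approxPolyDP(hull,6,True).reshape(-1,2)
            print(n,st[i],ap.tolist(),"\n",ray(p,ap,.002).round(4))
    for d in imaging.trace(p,"board")[:1]:
        m=d["pixels"];hull=cv2.convexHull(np.argwhere(m)[:,::-1].astype(np.int32));ap=cv2.approxPolyDP(hull,2.5,True).reshape(-1,2)
        print(n,"board",ap.tolist(),"\n z=.14",ray(p,ap,.14).round(4).tolist(),"\n z0",ray(p,ap,0).round(4).tolist())
    for t,z in (("pickle_jar",0),("whistle",0),("measuring_cup",0)):
        for d in imaging.place_of(p,t)[:1]: print(n,t,ray(p,[d["location"][::-1]],z).round(3))
E
```

```text
top mat trace [38.47250086 40.68661363 41.98720166] [203.0, 136.9, 276.7, 209.2] [[202.4520721435547, 162.20547485351562], [261.95892333984375, 139.89041137695312], [278.602783203125, 184.27398681640625], [219.09591674804688, 206.58905029296875]]
top [ 204  142   74   64 2768] [[260, 142], [277, 183], [220, 205], [204, 163]] 
 [[ 0.7054 -0.0767  0.002 ]
 [ 0.5698 -0.1327  0.002 ]
 [ 0.4957  0.0485  0.002 ]
 [ 0.6321  0.1038  0.002 ]]
top board [[291, 198], [286, 208], [232, 228], [226, 213], [284, 189]] 
 z=.14 [[0.4986, -0.1653, 0.14], [0.469, -0.1508, 0.14], [0.4087, 0.0043, 0.14], [0.4519, 0.0225, 0.14], [0.5249, -0.1449, 0.14]] 
 z0 [[0.522, -0.1778, 0.0], [0.4895, -0.1618, 0.0], [0.4231, 0.0088, 0.0], [0.4706, 0.0289, 0.0], [0.5509, -0.1553, 0.0]]
top pickle_jar [[ 0.649 -0.19   0.   ]]
top whistle [[ 0.499 -0.06   0.   ]]
top measuring_cup [[0.736 0.058 0.   ]]
side mat trace [41.89480622 42.73582916 43.11995782] [198.5, 192.0, 265.9, 253.7] [[194.3296661376953, 193.8424072265625], [259.8685607910156, 188.66827392578125], [264.68963623046875, 249.73501586914062], [199.150726318
[... 712 characters left out ...]
.002 ]]
side [ 200  190   64   64 3574] [[255, 190], [263, 247], [200, 253], [200, 195]] 
 [[ 0.5715 -0.1288  0.002 ]
 [ 0.5     0.0476  0.002 ]
 [ 0.6313  0.1031  0.002 ]
 [ 0.7034 -0.0722  0.002 ]]
side board [[300, 241], [285, 243], [274, 193], [276, 146], [290, 146], [304, 196]] 
 z=.14 [[0.4082, 0.1215, 0.14], [0.4337, 0.1336, 0.14], [0.4867, 0.0102, 0.14], [0.5229, -0.1485, 0.14], [0.4908, -0.1575, 0.14], [0.4249, 0.0022, 0.14]] 
 z0 [[0.4231, 0.0061, 0.0], [0.455, 0.0211, 0.0], [0.5213, -0.1332, 0.0], [0.5667, -0.3318, 0.0], [0.5265, -0.343, 0.0], [0.444, -0.1432, 0.0]]
side pickle_jar [[ 0.658 -0.184  0.   ]]
side whistle [[0.539 0.147 0.   ]]
side measuring_cup [[0.736 0.046 0.   ]]
```

```bash
cat >> h.py <<'E'
from scipy.optimize import minimize
MATC=np.array([.6013,-.0134]); MATA=np.radians(22.4)
def tomat(P):
    c,s=np.cos(MATA),np.sin(MATA); d=np.asarray(P)[...,:2]-MATC
    return np.stack([d[...,0]*c+d[...,1]*s,-d[...,0]*s+d[...,1]*c],-1)
def mask_of(p,corn,S=4):
    q=proj(p,corn); h=cv2.convexHull(((q+.5)*S).astype(np.int32))
    m=np.zeros((384*S,512*S),np.uint8); cv2.fillConvexPoly(m,h,1)
    return cv2.resize(m.astype(np.float32),(512,384),interpolation=cv2.INTER_AREA)
def fitbox(pics,masks,dims,x0,zc):
    dims=np.array(dims); sg=np.array([[a,b,c] for a in(-.5,.5) for b in(-.5,.5) for c in(-.5,.5)])*dims
    def cost(v):
        c,s=np.cos(v[2]),np.sin(v[2]); X=np.c_[v[0]+c*sg[:,0]-s*sg[:,1],v[1]+s*sg[:,0]+c*sg[:,1],zc+sg[:,2]]
        o=0
        for p,m in zip(pics,masks):
            f=mask_of(p,X); o+=1-np.minimum(f,m).sum()/np.maximum(f,m).sum()
        return o
    best=None
    x0=np.array(x0)
    sim=np.vstack([x0,x0+[.01,0,0],x0+[0,.01,0],x0+[0,0,.08]])
    r_=minimize(cost,x0,method="Nelder-Mead",options=dict(initial_simplex=sim,xatol=1e-4,fatol=1e-5,maxiter=400))
    return r_.x,r_.fun
E
python3 - <<'E'
from h import *
P=[imaging.snapshot(n) for n in("top","side")]
M=[imaging.trace(p,"board")[0]["pixels"].astype(np.float32) for p in P]
x0=[.467,-.07,np.radians(22)]
for s in ([0,1],[0],[1]):
    v,f=fitbox([P[i] for i in s],[M[i] for i in s],(.04,.19,.14),x0,.07)
    print("board",s,v.round(4),np.degrees(v[2]),f,"mat frame",tomat(v[:2]).round(4))
MM=[((p["image"].max(2)<62)).astype(np.uint8) for p in P]
out=[]
for m in MM:
    k,l,st,ce=cv2.connectedComponentsWithStats(m)
    i=[i for i in range(1,k) if 2500<st[i,4]<4000 and 190<st[i,0]<215][0]; out.append((l==i).astype(np.float32))
for s in ([0,1],[0],[1]):
    v,f=fitbox([P[i] for i in s],[out[i] for i in s],(.15,.2,.002),[.6013,-.0134,np.radians(22.4)],.001)
    print("mat",s,v.round(4),np.degrees(v[2]),f)
E
```

```text
board [0, 1] [ 0.4747 -0.0706  0.3934] 22.540457542687356 0.08044975996017456 mat frame [-0.1388 -0.0047]
board [0] [ 0.4745 -0.0705  0.3996] 22.894329141968946 0.046348512172698975 mat frame [-0.139  -0.0044]
board [1] [ 0.4748 -0.0699  0.3887] 22.271842579026693 0.03254801034927368 mat frame [-0.1385 -0.004 ]
mat [0, 1] [ 0.6014 -0.0141  0.3894] 22.313794107914994 0.08786678314208984
mat [0] [ 0.6011 -0.015   0.3817] 21.87050126204584 0.029219627380371094
mat [1] [ 0.6022 -0.0157  0.3742] 21.43833277542604 0.05447268486022949
```

```bash
cat >> h.py <<'E'
from scipy.spatial.transform import Rotation as Ro
def goal(mx,my,z,yawdeg=22.4):
    s=telemetry.get_state(); R=Ro.from_quat(s["eef_rot"]).as_matrix()
    c,sn=np.cos(MATA),np.sin(MATA)
    T=np.array([MATC[0]+c*mx-sn*my,MATC[1]+sn*mx+c*my,z])
    a=np.degrees(np.arctan2(R[1,0],R[0,0]))
    print("t",s["clock"],"tcp",s["tool_pos"].round(4),"matframe",tomat(s["tool_pos"]).round(4),"yaw",a.round(2),"F",s["contact_force"].round(2),"tilt z",R[:,2].round(3))
    print("target",T.round(3),"shift tool",(R.T@(T-s["tool_pos"])).round(4),"turn",(a-yawdeg).round(2))
E
python3 - <<'E'
from h import *
goal(-.20,-.005,.238)
E
```

```text
t 2.1 tcp [ 0.2007 -0.5919  0.2387] matframe [-0.5909 -0.3822] yaw 18.72 F [ 0.36  0.43 -0.46] tilt z [ 0. -0. -1.]
target [ 0.418 -0.094  0.238] shift tool [ 0.3659 -0.4015  0.0007] turn -3.68
```

```bash
python3 -m creep '[[0,0.035,-0.04,0,0],[0,0.075,-0.08,0,-1],[0,0.11,-0.12,0,-2],[0,0.15,-0.16,0,-3],[0,0.185,-0.2,0,-3.7],[0,0.22,-0.24,0,-3.7],[0,0.26,-0.28,0,-3.7],[0,0.295,-0.32,0,-3.7],[0,0.33,-0.365,0,-3.7],[0,0.366,-0.4015,0,-3.7]]'; python3 -c "
from h import *
goal(-.19,-.005,.092)"
```

```text
clock: 3.35
tool_pos: [0.4189, -0.0922, 0.239]
eef_rot: [0.981, 0.195, 0.0, 0.0]
contact_force: [0.5, -0.1, -0.9]
opening: 0.999
t 3.35 tcp [ 0.4189 -0.0922  0.239 ] matframe [-0.1987 -0.0034] yaw 22.47 F [ 0.51 -0.13 -0.9 ] tilt z [ 0.001 -0.    -1.   ]
target [ 0.428 -0.09   0.092] shift tool [0.0086 0.0016 0.147 ] turn 0.07
```

```bash
python3 -m creep '[[0,0,0.001,0.05,0],[0,0,0.001,0.1,0],[0,0,0.001,0.13,0],[0,0,0.001,0.147,0],[0,0.01,0.001,0.147,0],[0,0.02,0.001,0.147,0],[0,0.024,0.001,0.147,0],[0,0.024,0.001,0.147,0]]'; python3 - <<'E'
from h import *
goal(-.168,-.005,.092)
for n in("top","side"):
    p=imaging.snapshot(n); cv2.imwrite(f"pics/{n}1.png",cv2.resize(p["image"][100:280,170:400],None,fx=2.5,fy=2.5,interpolation=cv2.INTER_CUBIC))
a=cv2.imread("pics/top1.png");b=cv2.imread("pics/side1.png");cv2.imwrite("pics/ts1.png",cv2.resize(np.vstack([a,b]),None,fx=.66,fy=.66))
E
```

```text
clock: 4.35
tool_pos: [0.4418, -0.0858, 0.0924]
eef_rot: [0.981, 0.195, 0.001, 0.0]
contact_force: [-0.2, 0.1, 0.6]
opening: 0.997
t 4.35 tcp [ 0.4418 -0.0858  0.0924] matframe [-0.1751 -0.0062] yaw 22.44 F [-0.18  0.1   0.63] tilt z [ 0.002 -0.    -1.   ]
target [ 0.448 -0.082  0.092] shift tool [ 0.0071 -0.0012  0.0004] turn 0.04
```

View pics/ts1.png

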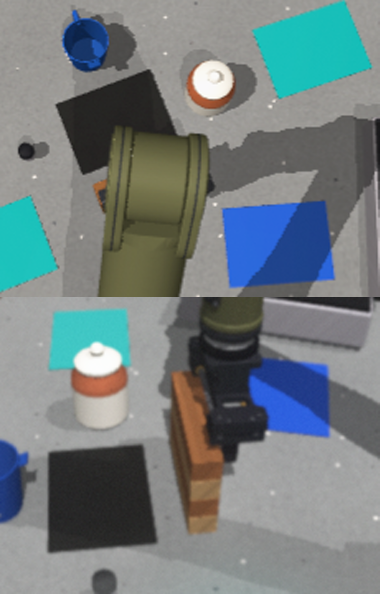

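The side picture shows the board upright at crop (197,450), with the open fingers just behind it. Next is a slow push.

```bash
python3 -m creep '[[0,0.003,0,0,0],[0,0.006,0,0,0],[0,0.009,0,0,0],[0,0.011,0,0,0],[0,0.013,0,0,0],[0,0.015,0,0,0],[0,0.017,0,0,0],[0,0.019,0,0,0],[0,0.021,0,0,0],[0,0.021,0,0,0]]'; python3 - <<'E'
from h import *
goal(-.168,-.005,.092)
p=imaging.snapshot("side"); cv2.imwrite("pics/s2.png",cv2.resize(p["image"][100:280,170:400],None,fx=2.5,fy=2.5,interpolation=cv2.INTER_CUBIC))
print(proj(p,[[.4931,-.0628,0]]))
E
```

```text
clock: 5.7
tool_pos: [0.4609, -0.0778, 0.0917]
eef_rot: [0.981, 0.195, 0.0, 0.0]
contact_force: [-0.3, -0.7, 0.2]
opening: 1.002
t 5.7 tcp [ 0.4609 -0.0778  0.0917] matframe [-0.1543 -0.006 ] yaw 22.44 F [-0.3  -0.66  0.16] tilt z [ 0.001  0.    -1.   ]
target [ 0.448 -0.082  0.092] shift tool [-0.0137 -0.001  -0.0003] turn 0.04
[[277.89150572 214.11644641]]
```

View pics/s2.png

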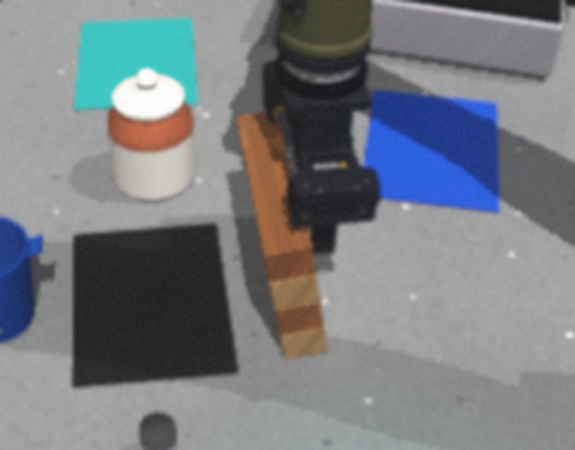

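The board is tipping in place. Its near foot corner is still at about (285,355) in the crop, so it has not slid. I'll push it past balance.

```bash
python3 -m creep '[[0,0.003,0,0,0],[0,0.006,0,0,0],[0,0.01,0,0,0],[0,0.014,0,0,0],[0,0.018,0,0,0],[0,0.022,0,0,0],[0,0.026,0,0,0],[0,0.026,0,0,0],[0,0.026,0,0,0],[0,0.026,0,0,0]]'; python3 - <<'E'
from h import *
goal(-.168,-.005,.092)
p=imaging.snapshot("side"); cv2.imwrite("pics/s3.png",cv2.resize(p["image"][100:280,170:400],None,fx=2.5,fy=2.5,interpolation=cv2.INTER_CUBIC))
E
```

```text
clock: 7.0
tool_pos: [0.4842, -0.0681, 0.0917]
eef_rot: [0.981, 0.194, -0.0, 0.0]
contact_force: [1.1, -0.3, -1.0]
opening: 0.998
t 7.0 tcp [ 0.4842 -0.0681  0.0917] matframe [-0.1291 -0.006 ] yaw 22.42 F [ 1.1  -0.25 -0.96] tilt z [-0. -0. -1.]
target [ 0.448 -0.082  0.092] shift tool [-0.0389 -0.001  -0.0003] turn 0.02
```

View pics/s3.png

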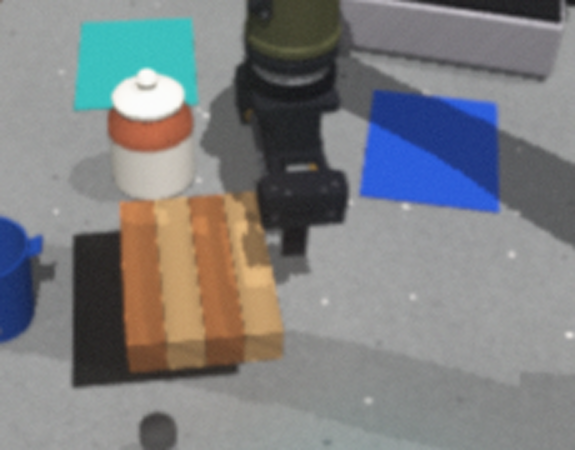

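The board is down, with its middle over the mat but too far back. I'll back off and go down behind it.

```bash
python3 -m creep '[[0,-0.03,0,0,0],[0,-0.045,0,0,0],[0,-0.045,0,0.04,0],[0,-0.045,0,0.06,0],[0,-0.045,0,0.072,0],[0,-0.045,0,0.072,0]]'; python3 - <<'E'
from h import *
goal(-.168,-.005,.02)
p=imaging.snapshot("side"); q=imaging.snapshot("top")
ms=imaging.trace(p,"board"); print([(d["rect"],d["score"]) for d in ms])
m=ms[0]["pixels"].astype(np.float32)
v,f=fitbox([p],[m],(.14,.19,.04),[.555,-.03,.39],.022)
print(v,np.degrees(v[2]),f,tomat(v[:2]))
for t in("top","side"):
  pp=p if t=="side" else q
  print([(d["location"],ray(pp,[d["location"][::-1]],.022).round(3),tomat(ray(pp,[d["location"][::-1]],.022)).round(3)) for d in imaging.place_of(pp,"board")])
a=p["image"].copy()
a[m>0]=a[m>0]//2
cv2.imwrite("pics/s4.png",cv2.resize(np.vstack([a[100:280,170:400],q["image"][100:280,170:400]]),None,fx=1.6,fy=1.6))
E
```

```text
clock: 7.8
tool_pos: [0.4452, -0.0857, 0.0215]
eef_rot: [0.981, 0.194, -0.002, -0.001]
contact_force: [0.2, 0.4, -0.5]
opening: 1.001
t 7.8 tcp [ 0.4452 -0.0857  0.0215] matframe [-0.1718 -0.0074] yaw 22.42 F [ 0.23  0.41 -0.5 ] tilt z [-0.005  0.001 -1.   ]
target [ 0.448 -0.082  0.02 ] shift tool [ 0.0038 -0.0023  0.0015] turn 0.02
[([217.5, 174.8, 284.6, 249.1], 0.8)]
[ 0.55975952 -0.03392067  0.39526578] 22.64706101878988 0.023902475833892822 [-0.0462259  -0.00314245]
[([185.7, 247.6], array([[ 0.556, -0.038,  0.022]]), array([[-0.052, -0.006]]))]
[([207.6, 249.0], array([[ 0.561, -0.045,  0.022]]), array([[-0.049, -0.014]])), ([226.8, 170.5], array([[0.719, 0.065, 0.022]]), array([[0.139, 0.028]]))]
```

View pics/s4.png

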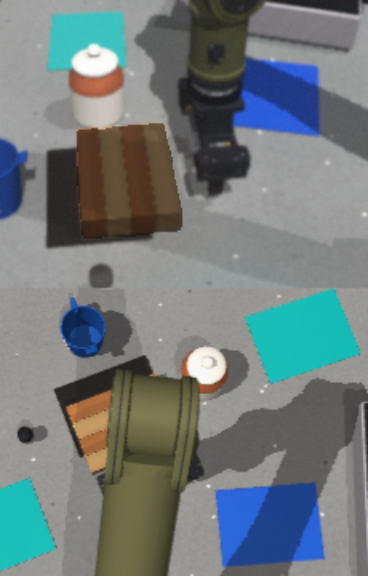

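```bash
python3 -m creep '[[0,0.02,-0.002,0,0],[0,0.035,-0.002,0,0],[0,0.042,-0.002,0,0],[0,0.046,-0.002,0,0],[0,0.05,-0.002,0,0],[0,0.054,-0.002,0,0],[0,0.058,-0.002,0,0],[0,0.062,-0.002,0,0],[0,0.066,-0.002,0,0],[0,0.07,-0.002,0,0]]' && python3 -m creep '[[0,0.004,0,0,0],[0,0.008,0,0,0],[0,0.012,0,0,0],[0,0.016,0,0,0],[0,0.018,0,0,0],[0,0.019,0,0,0],[0,0.019,0,0,0]]'; cat > look.py <<'E'
from h import *
import sys
goal(-.079,-.005,.02)
p=imaging.snapshot("side")
m=imaging.trace(p,"board")[0]["pixels"].astype(np.float32)
v,f=fitbox([p],[m],(.14,.19,.04),[.59,-.02,.39],.022)
print(v,np.degrees(v[2]),f,tomat(v[:2]))
cv2.imwrite(sys.argv[1],cv2.resize(p["image"][100:280,170:400],None,fx=2.5,fy=2.5,interpolation=cv2.INTER_CUBIC))
E
python3 look.py pics/s5.png
```

```text
clock: 9.3
tool_pos: [0.5006, -0.0615, 0.0217]
eef_rot: [0.981, 0.193, -0.01, 0.002]
contact_force: [-13.3, -4.5, 12.5]
opening: 1.001
clock: 10.18
tool_pos: [0.5185, -0.0544, 0.0216]
eef_rot: [0.981, 0.193, -0.01, 0.002]
contact_force: [-11.6, -5.5, 11.4]
opening: 0.995
t 10.175 tcp [ 0.5185 -0.0544  0.0216] matframe [-0.0922 -0.0063] yaw 22.29 F [-11.6   -5.46  11.41] tilt z [-0.019 -0.008 -1.   ]
target [ 0.53  -0.048  0.02 ] shift tool [ 0.0132 -0.0014  0.0013] turn -0.11
[ 0.59287609 -0.02181032  0.40508083] 23.20942207605168 0.07994306087493896 [-0.01099322 -0.00456563]
```

View pics/s5.png

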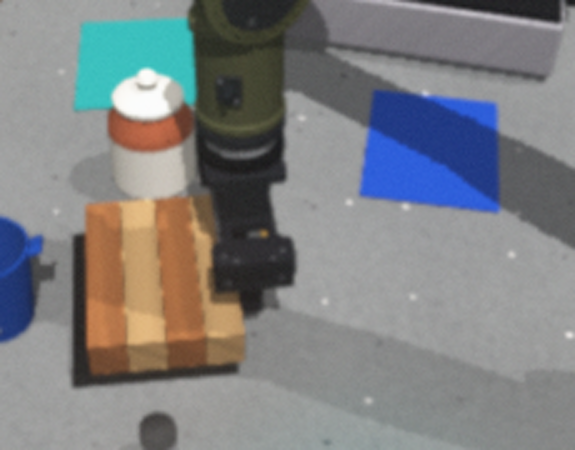

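```bash
python3 -m creep '[[0,0.002,0,0,0],[0,0.004,0,0,0],[0,0.006,0,0,0],[0,0.008,0,0,0],[0,0.01,0,0,0],[0,0.011,0,0,0],[0,0.011,0,0,0]]' && python3 -m creep '[[0,-0.01,0,0,0],[0,-0.03,0,0,0],[0,-0.06,0,0,0],[0,-0.09,0,-0.03,0],[0,-0.12,0,-0.08,0],[0,-0.15,0,-0.14,0],[0,-0.15,0,-0.18,0],[0,-0.15,0,-0.18,0]]'; python3 look.py pics/s6.png; python3 - <<'E'
from h import *
p=imaging.snapshot("top"); cv2.imwrite("pics/t6.png",cv2.resize(p["image"][100:280,170:400],None,fx=2.5,fy=2.5,interpolation=cv2.INTER_CUBIC))
E
```

```text
clock: 11.15
tool_pos: [0.5288, -0.0502, 0.0215]
eef_rot: [0.981, 0.193, -0.01, 0.002]
contact_force: [-11.8, -4.6, 11.9]
opening: 0.997
clock: 12.15
tool_pos: [0.4004, -0.1035, 0.205]
eef_rot: [0.981, 0.194, 0.001, 0.0]
contact_force: [-0.8, 1.2, -0.7]
opening: 0.997
t 12.15 tcp [ 0.4004 -0.1035  0.205 ] matframe [-0.2201 -0.0067] yaw 22.35 F [-0.76  1.21 -0.67] tilt z [ 0.002 -0.    -1.   ]
target [ 0.53  -0.048  0.02 ] shift tool [ 0.1407 -0.002   0.1853] turn -0.05
[ 0.60263207 -0.01937397  0.38463257] 22.037822703532175 0.030488014221191406 [-0.00104494 -0.00603082]
```

View pics/s6.png

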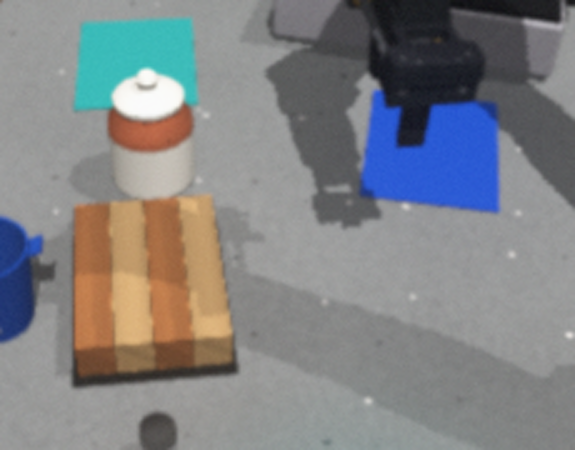

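View pics/t6.png

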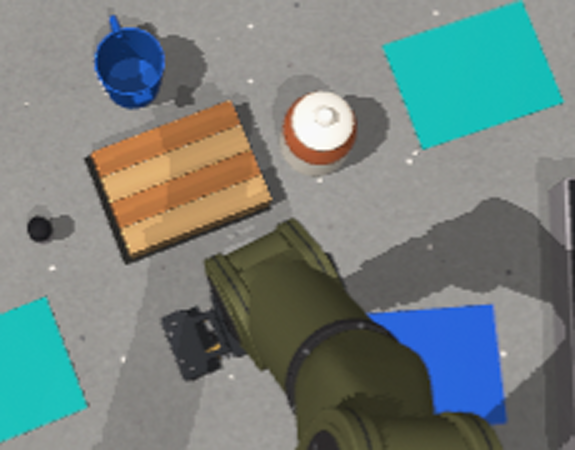

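Both pictures show the board flat and square on the black mat, with only a thin dark rim showing. The fit puts it -1 mm and -6 mm off the mat's middle, turned 0.4° at most, and nothing is touching it. The jar, cup and whistle are where they were.

```bash
python3 -c "
from plant import r
print(r.finish_job())"
```

```text
the job is handed in; nothing more can be done
None
```

The board is lying flat and square on the black mat, and I have handed the job in. No verdict came back.

- **What I did:** I tipped the board where it stood, pushing slowly with the open fingers about 92 mm up. It came down with its middle over the mat, about 46 mm too far back. I then pushed its rear edge forward at about 20 mm height, with roughly 17 N at the wrist, and backed away. I could not slide it upright first, because with the tool pointing down the gripper's body would have hit the board before the fingers did.
- **Last checks:** A fit to the side picture puts the board's middle about -1 mm (x) and -6 mm (y) from the mat's middle, turned less than 1°. The gripper is clear, at 0.2 m height. In the pictures the jar, cup and whistle look unmoved, but I did not measure them again. The job took about 12.3 s of the 58 s allowed.
- **What disagreed:**
    - The networks' points for the board after it tipped were up to about 11 mm off my fit, so I relied on the fit and the pictures.
    - The top view gave a wrong position for the whistle, and I did not use it.

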